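Wet the shaving brush and hold it over the shaving soap

TASK

Draw the shaving brush out through the open front of its stand, dip its bristles well below the rim of the white mug with the handle, then carry it over the top of the clip rail with the shower cap case to the round shaving soap on the other side. Finish still holding it there, at rest, with the bristles pointing straight down about a finger's breadth above the middle of the soap so that it can drip; it must never touch the soap or its bowl. Leave the mug and the soap bowl where they stand and do not knock the clip rail or any of the other things on the shelf.

Things in the scene. Friction and masses are not known exactly. Their poses are not given: they have to be found in the camera images.
- brush: Loose shaving brush, 50 to 95 g, 116 mm long, round, hanging bristles down in the fork. Origin at the centre of the bristle end (lowest point), z along it up to the handle. From there: stiff bristles up to 32 mm diameter; 20 mm neck from 42 to 56 mm; 36 mm steel collar from 56 to 64 mm, its underside resting on the fork; straight dark wooden handle, 31 mm diameter, from 64 to 116 mm: grip here.
- brush_tip (a point): Centre of the brush's bristle end, its lowest point (the same point as the brush's origin).
- brush_grip (a point): Point on the brush's axis 90 mm above the bristle end, at the middle of the wooden handle; a good centre for the grip.
- brush_stand: Steel stand fixed to the shelf: round foot 88 mm across, 12 mm high, thin post at its back (x = +34 mm), U-shaped wire fork (5 mm wire, 24 mm gap) 80 mm up. Origin under the foot's centre, on the brush's axis, z up. The fork is open to the stand's own -x (roughly to the robot). Bristles are wider than the gap: raise the brush 3 to 8 mm, draw it 42 mm or more along -x, then lift.
- stand_fork (a point): Centre of the fork on the hanging brush's axis, at the top of the prongs, 80 mm above the shelf. The prongs end 20 mm in front of it.
- mug: White ceramic mug with a handle, loose, empty, 82 mm outer and 74 mm inner diameter, 95 mm high, inner floor at 5 mm. Origin at the centre of its underside, z up; the handle points along its +y and reaches 78 mm from the axis. It stands left or right of the clip rail. (The tumbler has no handle.)
- mug_rim (a point): Centre of the mug's mouth, at the height of the rim (95 mm above the shelf).
- soap_bowl: Round white ceramic shaving bowl, loose, 96 mm across, rim 24 mm high, with a round cream shaving soap of 72 mm diameter whose flat top stands 32 mm above the shelf, proud of the rim. Origin at the centre of the underside, z up. It stands on the other side of the clip rail from the mug. (The oblong dish holds a rectangular hand soap.)
- soap_top (a point): Centre of the flat top of the round shaving soap, 32 mm above the shelf.
- rail: Spring clip rail, fixed: steel strip 180 x 34 x 8 mm screwed to the shelf with three sprung clips 43 mm high; the middle one grips a white plastic shower cap case, 94 mm along the rail, 22 mm thick, its top 121 mm above the shelf. Origin at the centre of the strip's underside, x along the strip, z up. It stands between the mug and the soap bowl.
- swab_pot: Clear round swab pot with lid, 75 mm diameter, 100 mm high, loose. Origin under its centre.
- balm_tin: Lidded aluminium tin of lip balm, 50 mm diameter, 18 mm high, loose. Origin under its centre.
- tweezer: Steel tweezer lying on the shelf, 92 mm long (along its x), 9 mm high, loose. Origin at its middle on the shelf.
- tumbler: White ceramic tooth tumbler without a handle, 70 mm diameter, 105 mm high, with a toothbrush standing in it up to 175 mm high, loose. Origin under its centre.
- soap_dish: Oblong white dish of 82 x 122 mm with a rectangular bar of hand soap, 34 mm high, loose. Origin under its centre.
- lotion: White lotion bottle with a pump, 52 mm diameter, 158 mm high, loose. Origin under its centre.
Not all that is in view belongs to the job. What is shaped like the brush but orange, pink or yellow is not meant.

How it is judged:
On the way, in this order (a step that is already met when the one before it is completed fails the run):
1. the brush is drawn out of the fork and lifted in the fingers (contact force between the fingers and brush above 0.5 N and horizontal distance between brush_tip and stand_fork above 0.036 m and height (world z) of brush_tip above 0.035 m), for 0.1 s.
2. its bristle end is dipped at least 15 mm below the rim of the mug (contact force between the fingers and brush above 0.5 N and horizontal distance between brush_tip and mug_rim below 0.034 m and z of brush_tip in the frame of mug_rim between -0.096 and -0.015 m), for 0.2 s.
3. it is carried over the clip rail, the bristle end higher than the case (contact force between the fingers and brush above 0.5 N and height (world z) of brush_tip above 0.12 m and y of brush_tip in the frame of rail between -0.06 and 0.06 m and x of brush_tip in the frame of rail between -0.25 and 0.25 m).
At the end, for the whole second after the job is handed in: The fingers hold the brush at rest (under 20 mm/s), nothing else carries it; its bristle end is within 12 mm (level) of the centre of the round shaving soap and 5 to 30 mm above its top, the brush within 0.16 rad of upright, not touching soap or bowl (contact force between the fingers and brush above 0.5 N and horizontal distance between brush_tip and soap_top below 0.012 m and z of brush_tip in the frame of soap_top between 0.005 and 0.03 m and angle between brush's own z axis and vertical below 0.16 rad and linear speed of brush below 0.02 m/s and contact force between brush and soap_bowl below 0.05 N and contact force between brush and brush_stand below 0.05 N and contact force between brush and rail below 0.05 N); the arm keeps its last pose, push and grip.
It fails at once if the brush touches the shaving soap or its bowl (contact force between brush and soap_bowl above 0.2 N).
It fails at once if the mug is pushed more than 20 mm or tipped (distance of mug from where it was at the start of the episode above 0.02 m or angle between mug's own z axis and vertical above 0.3 rad).
It fails at once if the soap bowl is pushed more than 15 mm (distance of soap_bowl from where it was at the start of the episode above 0.015 m).
It fails at once if the clip rail or its case is knocked (over 4 N) (contact force between any of the fingers, the arm, brush and rail above 4 N).
It fails at once if another thing on the shelf is moved more than 20 mm or tipped (distance of any of swab_pot, balm_tin, tweezer, tumbler, soap_dish, lotion from where it was at the start of the episode above 0.02 m or angle between any of swab_pot, balm_tin, tweezer, tumbler, soap_dish, lotion's own z axis and vertical above 0.3 rad).
It also fails if it takes over 51 s, if anything falls off the work surface, if the arm or the gripper's body presses on something with over 40 N, if the wrist force passes 120 N, or if a joint passes its speed limit or range.

ROBOT

A 7-joint arm with a two-finger parallel gripper is mounted at the origin on the work surface. World frame = base frame: x ahead of the robot, y to its left, z up, the work surface at z = 0. Lengths are in m, angles in rad, forces in N, time in s.
With the tool pointing down it reaches from about 0.4 to 0.85 m from the base axis. Payload 10.4 kg.
Tool frame: the origin (TCP) lies midway between the tips of the shut fingers; the grasp point (between the pads) lies 19 mm behind it; z points along the fingers, x is the direction in which the jaws open and shut, and the axes are right-handed (so a half turn about z gives the same grasp; the last joint's range is limited). The gripper opens to 85 mm and grips with 20 to 120 N. Pads are 22 mm wide; open, the fingers measure 114 mm over their backs; the gripper's body (76 mm by 85 mm) begins 54 mm behind the grasp point. The pads swing forward as they close: fully open they stand 13 mm farther back than shut.
Start: joints at [1.108, 0.332, -0.065, 1.46, 0.022, 1.35, -0.088], TCP at [0.266, -0.566, 0.231] pointing down, gripper open.
Joint ranges: [-2.6, 2.6], [-0.5, 2.12], [-1.47, 1.34], [0.16, 2.42], [-1.27, 4.41], [0.06, 2.06], [-2.6, 2.6]. Speed limits (rad/s): [2.22, 2.22, 2.79, 2.79, 3.14, 3.14, 3.14].

INTERFACE

Orientations are given as a unit quaternion [x, y, z, w].
In Python, from workcell import telemetry, eyes, order gives the robot as it stands.
- The arm moves only by the tool servo_tool, never from a script. Its argument "deltas" is a list of rows, each a list of 3 entries, a list of its own where there are three numbers: the shift along the tool's x, y, z in cm, then the turn about the tool's z in rad, then the finger opening in cm, from 0 to 8.54. A call has 1 to 12 rows; each row shifts and turns the pose as measured when the row begins, along the tool's axes as they then stand; what a row does not reach is not made up. A row lasts 1/12 s, in which the tool goes at most 41.7 mm and 7.16 degrees, less where a joint would pass 70% of its speed; a pose out of reach is approached as far as the arm can. A call is refused whole if a number of a shift passes 4.17 or a number of a turn 0.125, either way. A call with a gripper value outside its range is refused whole. The fingers move at their own pace and stop on an object; "force" is the grip in N (left out, the last holds). Time passes only in rows, so rows that do not move let the fingers close. It gives the time, the measured TCP pose, the force and the opening at its end, in the units of the state.
- telemetry.get_obs(): the state, without advancing time (a new reading comes with each control period).
- eyes.camera(name): name is "scene" or "top"; returns (picture, depth): 384x512x3 uint8, blue, green, red; 384x512 float32, m along the optical axis (not along the pixel's ray), 0 where there is no reading.
- eyes.calibration(name): a dict with "fx", "fy", "cx", "cy" (pixels), "rvec" (rotation vector, rad) and "tvec" (3), from world to camera coordinates, as OpenCV has them. Camera axes: x right, y down, z forward; pixel columns grow to the right and rows downward; lengths in m; the calibration is good to about 2 mm. A picture is of the moment at which its call begins. calibration takes no time and is no camera call.
- order.hand_in(): hands the job in, once; it reports no verdict.
The state is a dict: "clock": time; "joint_pos": joint angles; "joint_velocities": joint speeds; "tau": joint torques, N m; "position": TCP position; "ee_rot": TCP orientation; "ft_force": force on the tool from outside, world axes, zero at the start; "torque": the same for the moment, N m; "grip_width": opening from 0.0 (shut) to 1.0 (fully open).
Only numpy, scipy, OpenCV 4.12 (cv2) and the standard library are available. Lean on these libraries where they do the work, as an engineer would, in place of code of your own. Each camera call takes 0.05 s, during which the arm holds its last target. There are 200 camera calls.

## Working session

There is one attempt and no reset: what is moved stays moved. The work goes in short steps, Python scripts to look and compute and a tool call to move; the robot and the scene stay as the last step left them, time stands still between calls to the robot, and variables do not carry over. Pictures are saved under pics/ and viewed, about 8 in all and at most 12, crops included, and the job is handed in when it is done.

Besides the shell and the picture viewer there is one more tool, called after "Call:" as name(argument=value, ...) on one line, values as JSON. servo_tool: Moves the arm, as the interface text tells. Its arguments: {"type":"object","properties":{"deltas":{"type":"array"},"force":{"type":"number"}},"required":["deltas"]}

```bash
mkdir -p pics; cat > h.py <<'E'
import numpy as np,cv2
from workcell import telemetry,eyes,order
def cal(n):
    c=eyes.calibration(n);R,_=cv2.Rodrigues(np.array(c["rvec"],float));return c,R,np.array(c["tvec"],float).ravel()
def cloud(n,d):
    c,R,t=cal(n);v,u=np.mgrid[:d.shape[0],:d.shape[1]]
    P=np.stack([(u-c["cx"])/c["fx"]*d,(v-c["cy"])/c["fy"]*d,d],-1)
    W=(P-t)@R;W[d<=0]=np.nan;return W
def ray(n,u,v,z):
    c,R,t=cal(n);o=-R.T@t;d=R.T@np.array([(u-c["cx"])/c["fx"],(v-c["cy"])/c["fy"],1]);return o+d*(z-o[2])/d[2]
def proj(n,p):
    c,R,t=cal(n);q=R@np.array(p)+t;return c["fx"]*q[0]/q[2]+c["cx"],c["fy"]*q[1]/q[2]+c["cy"]
E
python3 - <<'E'
from h import *
for n in("scene","top"):
    p,d=eyes.camera(n);np.savez(n,p=p,d=d);cv2.imwrite(f"pics/{n}0.png",cv2.resize(p,(800,600),interpolation=cv2.INTER_CUBIC))
    c,R,t=cal(n);print(n,c["fx"],-R.T@t,R[2])
o=telemetry.get_obs();print({k:np.round(v,3) for k,v in o.items()})
E
```

```text
scene 377.28564209508846 [ 1.07046422 -0.0064081   0.92268951] [-0.5271797   0.00224987 -0.84975085]
top 487.2269137259298 [0.27386849 0.00753968 1.35349299] [ 0.20317216 -0.01060722 -0.97908557]
{'clock': np.float64(0.1), 'joint_pos': array([ 1.108,  0.333, -0.065,  1.461,  0.022,  1.35 , -0.088]), 'joint_velocities': array([-0.   , -0.001,  0.001, -0.003,  0.002,  0.   ,  0.001]), 'tau': array([ 2.0000e-03, -6.2674e+01,  5.0000e-02, -3.9243e+01,  1.7000e-02,
        7.0000e-03,  0.0000e+00]), 'position': array([ 0.266, -0.565,  0.231]), 'ee_rot': array([ 0.844, -0.536, -0.001, -0.   ]), 'ft_force': array([-0.181, -0.527,  0.075]), 'torque': array([-0.002,  0.009,  0.022]), 'grip_width': np.float64(1.001)}
```

View pics/scene0.png

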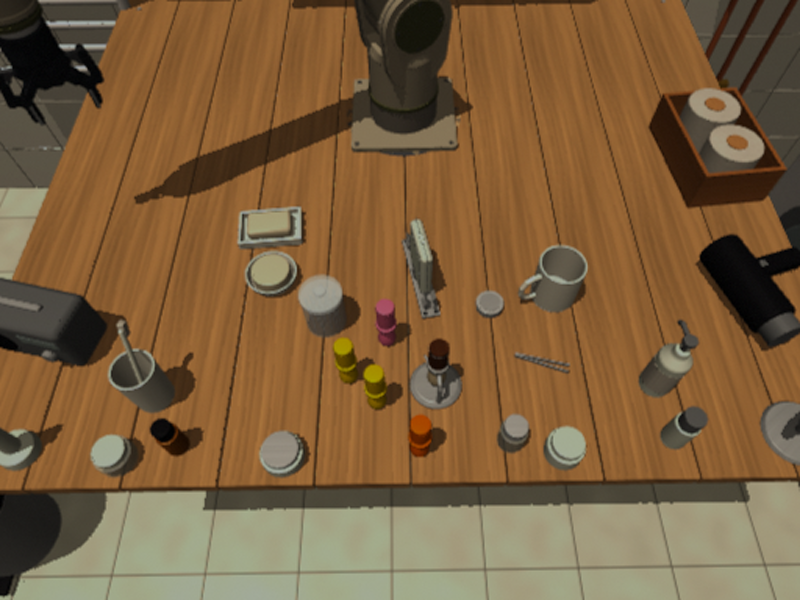

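View pics/top0.png

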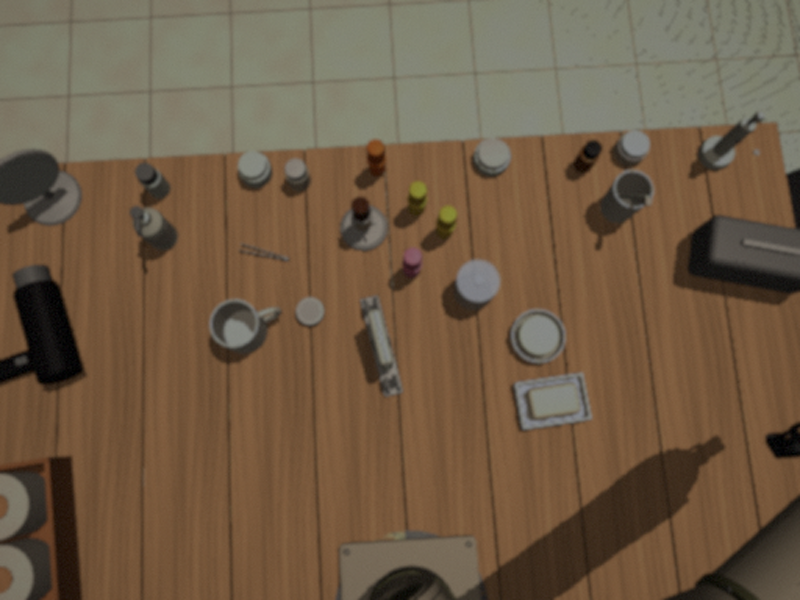

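Scene view (800x600): the brush has a dark brown handle at (438,352) and sits in the stand with foot at (436,385), post on the far side. Mug with handle (560,278), tumbler with toothbrush (140,380), round soap (270,272), oblong dish (270,227), rail (422,268), swab pot (322,305), tin (490,303), tweezer (542,362), lotion (665,365). The pink, yellow and orange items are distractors. Top view: brush (360,210), foot (365,228), mug (235,325), soap (540,336), rail (381,345).

```bash
python3 - <<'E'
from h import *
D={n:np.load(n+".npz") for n in("scene","top")}
W={n:cloud(n,D[n]["d"]) for n in D}
S=1.5625
for n,pts in {"scene":{"brush":(438,345),"mug":(560,278),"soap":(270,272),"rail":(422,250),"table":(460,230),"pot":(322,290)},"top":{"brush":(360,205),"mug":(235,325),"soap":(540,336),"rail":(381,345),"table":(300,400),"pot":(478,280)}}.items():
    for k,(u,v) in pts.items(): print(n,k,np.round(W[n][int(v/S),int(u/S)],4))
A={n:W[n].reshape(-1,3) for n in W}
def sel(n,c,r,z0,z1):
    a=A[n];m=(np.hypot(a[:,0]-c[0],a[:,1]-c[1])<r)&(a[:,2]>z0)&(a[:,2]<z1);return a[m]
def near(n,u,v,z):return ray(n,u/S,v/S,z)
def circ(p):
    c,r=cv2.minEnclosingCircle(p[:,:2].astype(np.float32));return np.round(c,4),round(r,4),len(p)
for n,q in (("top",dict(mug=(235,325,.095),soap=(540,336,.032),brush=(360,203,.14),foot=(365,228,.012),pot=(478,275,.1))),("scene",dict(mug=(561,268,.095),soap=(270,272,.032),brush=(438,346,.14),foot=(436,385,.012),pot=(321,290,.1)))):
    for k,(u,v,z) in q.items():
        c=near(n,u,v,z); r={"mug":.075,"soap":.06,"brush":.03,"foot":.055,"pot":.05}[k]
        p=sel(n,c,r,z-.005,z+.008); print(n,k,np.round(c,3),circ(p) if len(p) else None, np.round(p.mean(0),4) if len(p) else None)
    c=near(n,*((381,345) if n=="top" else (422,250)),.12)
    p=sel(n,c,.1,.112,.13);print(n,"rail case",np.round(p.mean(0),4),cv2.minAreaRect(p[:,:2].astype(np.float32)))
big=[]
for n,(u,v) in (("scene",(280,232)),("top",(231,138))):
    big.append(cv2.resize(D[n]["p"][v-32:v+32,u-32:u+32],(400,400),interpolation=cv2.INTER_CUBIC))
cv2.imwrite("pics/brush.png",np.hstack(big))
E
```

```text
scene brush [0.6632 0.0453 0.1415]
scene mug [0.458  0.2872 0.0107]
scene soap [ 0.4524 -0.2506  0.0315]
scene rail [0.4727 0.0282 0.1191]
scene table [0.3362 0.1092 0.0013]
scene pot [ 0.5351 -0.1399  0.0983]
top brush [0.6674 0.0463 0.1388]
top mug [0.4986 0.2842 0.0094]
top soap [ 0.4442 -0.2525  0.0298]
top rail [0.4351 0.0255 0.1205]
top table [0.3594 0.1722 0.0054]
top pot [ 0.5366 -0.1431  0.0993]
top mug [0.484 0.266 0.095] (array([0.4896, 0.2675]), 0.0418, 171) [0.4891 0.2672 0.0962]
top soap [ 0.444 -0.254  0.032] (array([ 0.4472, -0.2514]), 0.0473, 557) [ 0.4477 -0.2514  0.0327]
top brush [0.67  0.045 0.14 ] (array([0.6684, 0.0433]), 0.0164, 109) [0.6674 0.0444 0.1408]
top foot [0.663 0.042 0.012] (array([0.664 , 0.0428]), 0.0534, 464) [0.6598 0.0444 0.0127]
top pot [ 0.544 -0.146  0.1  ] (array([ 0.5388, -0.1467]), 0.037, 170) [ 0.5384 -0.1466  0.0975]
top rail case [0.4481 0.0244 0.1192] ((0.44928935170173645, 0.024499546736478806), (0.09201750159263611, 0.021956413984298706), 11.409513473510742)
scene mug [0.497 0.265 0.095] (array([0.4898, 0.271 ]), 0.0426, 175) [0.4917 0.2689 0.0944]
scene soap [ 0.453 -0.248  0.032] (array([ 0.4514, -0.2476]), 0.045, 414) [ 0.4496 -0.2484  0.0318]
scene brush [0.666 0.046 0.14 ] (array([0.669 , 0.0473]), 0.0157, 123) [0.67   0.0474 0.14  ]
scene foot [0.673 0.048 0.012] (array([0.6692, 0.0473]), 0.0431, 531) [0.6771 0.0462 0.0114]
scene pot [ 0.538 -0.141  0.1  ] (array([ 0.5438, -0.1394]), 0.0345, 52) [ 0.5403 -0.1442  0.0992]
scene rail case [0.4534 0.0273 0.1181] ((0.44985663890838623, 0.02736794203519821), (0.09334965795278549, 0.022147709503769875), 12.212637901306152)
```

View pics/brush.png

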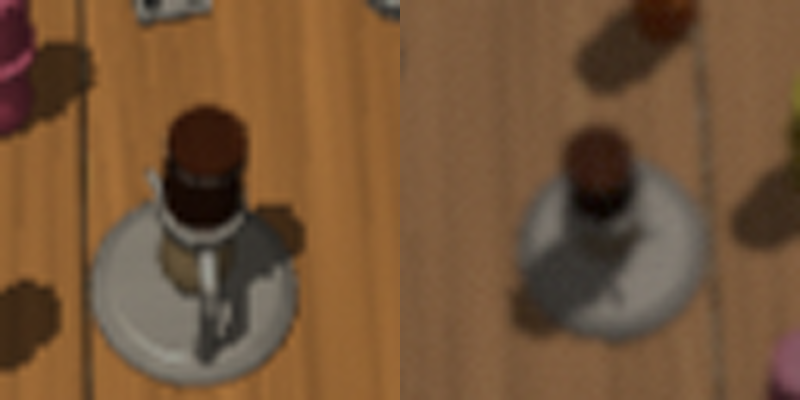

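Crop: dark-brown handle with the top at scene (207,125) and top view (598,150) in the crops, sitting in the steel fork, confirmed as the brush. The post is on the camera side and one prong end shows at crop (155,175). Next: the stand's yaw and the clearance to its neighbours.

```bash
cat >> h.py <<'E'
from scipy.spatial.transform import Rotation as Ro
def go(target):
    o=telemetry.get_obs();R=Ro.from_quat(o["ee_rot"]);p=np.array(o["position"])
    print("t",round(float(o["clock"]),2),"p",np.round(p,4),"need cm tool",np.round(R.inv().apply(np.array(target)-p)*100,2),"xt",np.round(R.as_matrix()[:,0],3),"zt",np.round(R.as_matrix()[:,2],3),"F",np.round(o["ft_force"],2),"g",round(float(o["grip_width"]),3))
E
python3 - <<'E'
from h import *
for n,l in (("scene",[(280.8,256,.012),(281.1,239.5,.08),(272.8,227.5,.08)]),):
    for q in l: print(np.round(ray(n,*q),4))
d=np.load("scene.npz");W=cloud("scene",d["d"]).reshape(-1,3)
m=(np.hypot(W[:,0]-.668,W[:,1]-.0455)<.05)&(W[:,2]>.02)&(W[:,2]<.09)&(np.hypot(W[:,0]-.668,W[:,1]-.0455)>.021)
print(np.round(W[m],3))
w=W[(np.hypot(W[:,0]-.668,W[:,1]-.0455)<.14)&(np.hypot(W[:,0]-.668,W[:,1]-.0455)>.05)&(W[:,2]>.04)]
L=np.round(w,2);u,c=np.unique(L,axis=0,return_counts=True);print("neigh max z",w[:,2].max());print(u[u[:,2]>.06])
go([.668,.0455,.231])
E
```

```text
[0.6998 0.0514 0.012 ]
[0.6847 0.0497 0.08  ]
[0.6518 0.0306 0.08  ]
[[0.65  0.029 0.08 ]
 [0.653 0.026 0.08 ]
 [0.653 0.029 0.08 ]
 [0.652 0.031 0.077]
 [0.655 0.029 0.078]
 [0.689 0.049 0.08 ]
 [0.688 0.052 0.079]
 [0.69  0.047 0.078]
 [0.689 0.049 0.076]
 [0.688 0.052 0.074]
 [0.693 0.047 0.077]
 [0.693 0.049 0.078]
 [0.693 0.052 0.077]
 [0.695 0.047 0.077]
 [0.694 0.049 0.075]
 [0.695 0.052 0.077]
 [0.697 0.047 0.075]
 [0.697 0.049 0.076]
 [0.699 0.047 0.074]
 [0.699 0.049 0.074]
 [0.7   0.051 0.075]
 [0.698 0.054 0.072]
 [0.701 0.047 0.072]
 [0.701 0.049 0.071]
 [0.701 0.052 0.071]
 [0.7   0.054 0.07 ]
 [0.701 0.047 0.066]
 [0.702 0.049 0.068]
 [0.703 0.052 0.071]
 [0.701 0.054 0.066]
 [0.704 0.047 0.068]
 [0.705 0.049 0.069]
 [0.705 0.052 0.069]
 [0.703 0.054 0.065]
 [0.703 0.047 0.06 ]
 [0.706 0.049 0.066]
 [0.705 0.052 0.063]
 [0.704 0.047 0.055]
 [0.706 0.049 0.059]
 [0.705 0.052 0.057]
 [0.703 0.048 0.046]
 [0.706 0.05  0.053]
 [0.705 0.052 0.05 ]
 [0.705 0.048 0.044]
 [0.705 0.05  0.044]
 [0.706 0.053 0.046]
 [0.705 0.048 0.039]
 [0.706 0.05  0.04 ]
 [0.706 0.053 0.04 ]
 [
[... 3002 characters left out ...]
.03  0.09]
 [ 0.78  0.03  0.11]
 [ 0.78  0.03  0.12]
 [ 0.79  0.    0.07]
 [ 0.79  0.    0.08]
 [ 0.79  0.    0.09]
 [ 0.79  0.    0.1 ]
 [ 0.79  0.    0.11]
 [ 0.79  0.01  0.07]
 [ 0.79  0.01  0.08]
 [ 0.79  0.01  0.09]
 [ 0.79  0.01  0.1 ]
 [ 0.79  0.01  0.11]
 [ 0.79  0.01  0.12]
 [ 0.79  0.02  0.07]
 [ 0.79  0.02  0.08]
 [ 0.79  0.02  0.09]
 [ 0.79  0.02  0.1 ]
 [ 0.79  0.02  0.11]
 [ 0.79  0.02  0.12]
 [ 0.79  0.03  0.07]
 [ 0.79  0.03  0.08]
 [ 0.79  0.03  0.09]
 [ 0.79  0.03  0.1 ]
 [ 0.79  0.03  0.11]
 [ 0.79  0.03  0.12]]
t 0.1 p [ 0.266  -0.5652  0.2306] need cm tool [-3.814e+01 -6.238e+01  1.000e-02] xt [ 0.426 -0.905 -0.001] zt [-0.001  0.001 -1.   ] F [-0.18 -0.53  0.08] g 1.001
```

Call:
servo_tool(deltas=[[[-2, -3.3, 0], 0, 8.5], [[-2, -3.3, 0], 0, 8.5], [[-2, -3.3, 0], 0, 8.5], [[-2, -3.3, 0], 0, 8.5], [[-2, -3.3, 0], 0, 8.5], [[-2, -3.3, 0], 0, 8.5], [[-2, -3.3, 0], 0, 8.5], [[-2, -3.3, 0], 0, 8.5], [[-2, -3.3, 0], 0, 8.5], [[-2, -3.3, 0], 0, 8.5], [[-2, -3.3, 0], 0, 8.5], [[-2, -3.3, 0], 0, 8.5]], force=60)

```text
clock: 1.1
position: [0.5248, -0.1714, 0.2246]
ee_rot: [0.839, -0.544, -0.005, 0.002]
ft_force: [0.8, -0.7, 0.9]
grip_width: 0.993
```

```bash
python3 -c "
from h import *
go([.6685,.0455,.231])"
```

```text
t 1.1 p [ 0.5248 -0.1714  0.2246] need cm tool [-13.93 -21.97  -0.74] xt [ 0.408 -0.913 -0.006] zt [-0.01   0.002 -1.   ] F [ 0.75 -0.69  0.86] g 0.993
```

Call:
servo_tool(deltas=[[[-2, -3.2, -0.2], 0, 8.5], [[-2, -3.2, -0.2], 0, 8.5], [[-2, -3.2, -0.2], 0, 8.5], [[-2, -3.2, -0.1], 0, 8.5], [[-2, -3.2, 0], 0, 8.5], [[-1.5, -2.4, 0], 0, 8.5], [[-0.8, -1.2, 0], 0, 8.5], [[0, 0, 0], 0, 8.5]])

```text
clock: 1.77
position: [0.6585, 0.0419, 0.227]
ee_rot: [0.842, -0.54, -0.008, 0.001]
ft_force: [0.1, 1.0, 0.3]
grip_width: 0.993
```

```bash
python3 -c "
from h import *
go([.6685,.0455,.180])"
```

```text
t 1.77 p [0.6585 0.0419 0.227 ] need cm tool [ 0.15 -1.11  4.69] xt [ 0.417 -0.909 -0.012] zt [-0.015  0.007 -1.   ] F [0.14 0.96 0.25] g 0.993
```

Call:
servo_tool(deltas=[[[0.1, -0.6, 2.0], 0, 8.5], [[0, -0.5, 2.0], 0, 8.5], [[0, 0, 0.6], 0, 8.5], [[0, 0, 0], 0, 8.5], [[0, 0, 0], 0, 8.5]])

```text
clock: 2.18
position: [0.6675, 0.0451, 0.1785]
ee_rot: [0.842, -0.54, -0.009, 0.002]
ft_force: [-0.3, 0.0, -0.3]
grip_width: 0.998
```

```bash
python3 -c "
from h import *
go([.6685,.0455,.096])
p,d=eyes.camera('scene');q,e=eyes.camera('top')
cv2.imwrite('pics/pre.png',np.hstack([cv2.resize(p[170:270,220:320],(400,400)),cv2.resize(q[80:180,180:280],(400,400))]))"
```

```text
t 2.18 p [0.6675 0.0451 0.1785] need cm tool [ 0.11 -0.21  8.25] xt [ 0.418 -0.909 -0.013] zt [-0.017  0.006 -1.   ] F [-0.27  0.01 -0.27] g 0.998
```

View pics/pre.png

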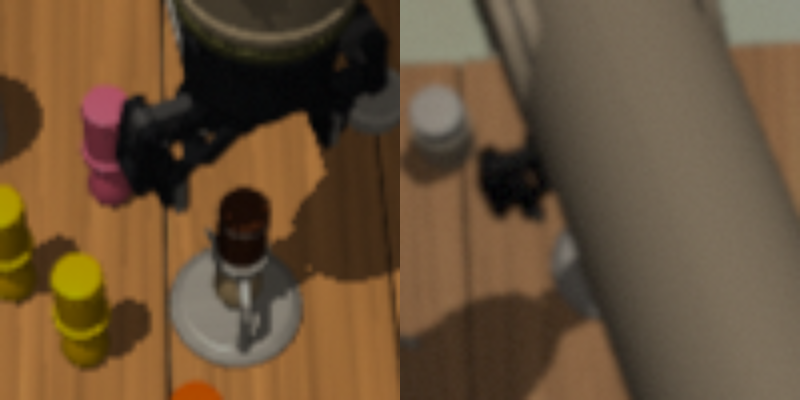

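The open jaws straddle the brush (handle at crop (243,225)), clear of the pink and yellow pieces. I'll descend now.

Call:
servo_tool(deltas=[[[0.1, -0.1, 1.5], 0, 8.5], [[0, -0.1, 1.5], 0, 8.5], [[0, 0, 1.5], 0, 8.5], [[0, 0, 1.5], 0, 8.5], [[0, 0, 1.2], 0, 8.5], [[0, 0, 0.8], 0, 8.5], [[0, 0, 0], 0, 8.5], [[0, 0, 0], 0, 8.5]])

```text
clock: 2.95
position: [0.6715, 0.0426, 0.0996]
ee_rot: [0.841, -0.541, -0.004, -0.001]
ft_force: [0.2, -0.8, 0.8]
grip_width: 0.995
```

```bash
python3 -c "
from h import *
go([.6685,.0455,.096])"
```

```text
t 2.95 p [0.6715 0.0426 0.0996] need cm tool [-0.39  0.16  0.37] xt [ 0.414 -0.91  -0.008] zt [-0.006  0.005 -1.   ] F [ 0.2  -0.77  0.82] g 0.995
```

Call:
servo_tool(deltas=[[[-0.3, 0.1, 0.3], 0, 8.5], [[0, 0, 0], 0, 6], [[0, 0, 0], 0, 4], [[0, 0, 0], 0, 2.5], [[0, 0, 0], 0, 1], [[0, 0, 0], 0, 1], [[0, 0, 0], 0, 1], [[0, 0, 0], 0, 1], [[0, 0, 0], 0, 1], [[0, 0, 0], 0, 1]], force=60)

```text
clock: 3.78
position: [0.671, 0.0456, 0.1001]
ee_rot: [0.841, -0.541, -0.002, -0.002]
ft_force: [0.5, -0.1, -0.2]
grip_width: 0.345
```

```bash
python3 -c "
from h import *
go([.6685,.0455,.103])"
```

```text
t 3.78 p [0.671  0.0456 0.1001] need cm tool [-0.1   0.23 -0.29] xt [ 0.414 -0.91  -0.006] zt [-0.001  0.006 -1.   ] F [ 0.49 -0.13 -0.22] g 0.345
```

Call:
servo_tool(deltas=[[[0, 0, -0.3], 0, 1], [[0, 0, -0.3], 0, 1], [[0, 0, 0], 0, 1], [[0, 0, 0], 0, 1]])

```text
clock: 4.12
position: [0.6709, 0.0454, 0.1066]
ee_rot: [0.841, -0.541, -0.002, -0.002]
ft_force: [0.2, 0.1, -0.1]
grip_width: 0.351
```

```bash
python3 -c "
from h import *
go([.671-.0535,.0456-.0075,.1055])
p,d=eyes.camera('scene')
cv2.imwrite('pics/raise.png',cv2.resize(p[180:270,230:330],(800,720))[:600])"
```

```text
t 4.12 p [0.6709 0.0454 0.1066] need cm tool [-1.54  5.16  0.12] xt [ 0.414 -0.91  -0.006] zt [-0.002  0.006 -1.   ] F [ 0.18  0.13 -0.08] g 0.351
```

View pics/raise.png

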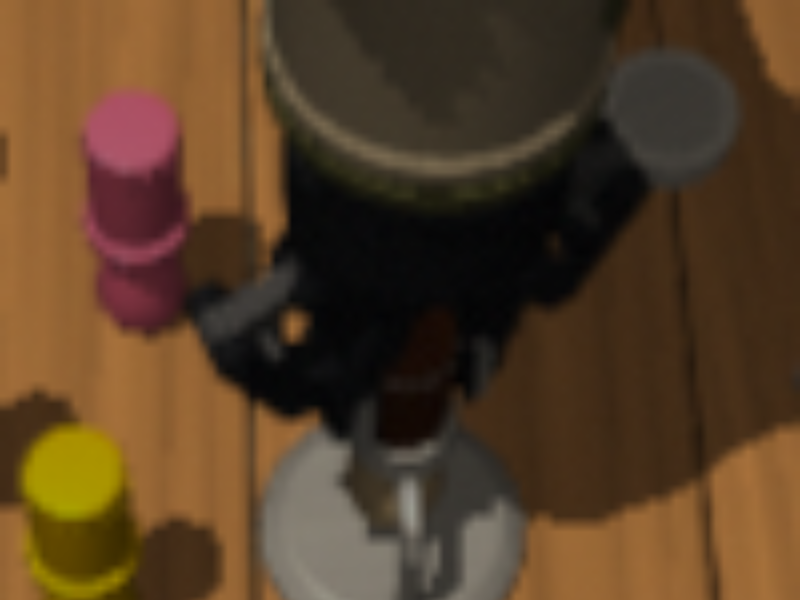

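The brush (handle at (415,390) in the crop) is held between the pads and raised about 6.5 mm. I'll draw it out along the stand's -x.

Call:
servo_tool(deltas=[[[-0.2, 0.6, 0.1], 0, 1], [[-0.2, 0.6, 0], 0, 1], [[-0.2, 0.6, 0], 0, 1], [[0, 0, 0], 0, 1]])

```text
clock: 4.5
position: [0.6498, 0.0434, 0.1052]
ee_rot: [0.841, -0.541, -0.002, -0.002]
ft_force: [0.1, 0.5, -0.6]
grip_width: 0.344
```

```bash
python3 -c "
from h import *
go([.671-.0535,.0456-.0075,.1055])"
```

```text
t 4.5 p [0.6498 0.0434 0.1052] need cm tool [-0.86  3.16 -0.03] xt [ 0.414 -0.91  -0.006] zt [-0.002  0.006 -1.   ] F [ 0.06  0.47 -0.6 ] g 0.344
```

Call:
servo_tool(deltas=[[[-0.2, 0.7, 0], 0, 1], [[-0.2, 0.7, 0], 0, 1], [[-0.2, 0.7, 0], 0, 1], [[-0.2, 0.7, 0], 0, 1], [[-0.1, 0.5, 0], 0, 1], [[0, 0, 0], 0, 1], [[0, 0, 0], 0, 1]])

```text
clock: 5.08
position: [0.6113, 0.0368, 0.1056]
ee_rot: [0.841, -0.541, -0.002, -0.002]
ft_force: [-0.1, 1.0, -0.9]
grip_width: 0.348
```

```bash
python3 -c "
from h import *
go([.671-.0535,.0456-.0075,.23])"
```

```text
t 5.08 p [0.6113 0.0368 0.1056] need cm tool [  0.07  -0.62 -12.44] xt [ 0.414 -0.91  -0.005] zt [-0.002  0.005 -1.   ] F [-0.11  1.   -0.88] g 0.348
```

Drawn 60 mm; lift.

Call:
servo_tool(deltas=[[[0, 0, -1.5], 0, 1], [[0, 0, -2], 0, 1], [[0, 0, -2], 0, 1], [[0, 0, -2], 0, 1], [[0, 0, -2], 0, 1], [[0, 0, -2], 0, 1], [[0, 0, -1], 0, 1], [[0, 0, 0], 0, 1], [[0, 0, 0], 0, 1]])

```text
clock: 5.83
position: [0.6121, 0.0363, 0.2346]
ee_rot: [0.841, -0.541, -0.003, -0.002]
ft_force: [0.3, 0.2, -0.2]
grip_width: 0.348
```

```bash
python3 -c "
from h import *
go([.490,.269,.23])
p,d=eyes.camera('scene')
cv2.imwrite('pics/lift.png',cv2.resize(p[130:250,210:370],(800,600)))"
```

```text
t 5.83 p [0.6121 0.0363 0.2346] need cm tool [-26.24   1.48   0.64] xt [ 0.414 -0.91  -0.007] zt [-0.003  0.006 -1.   ] F [ 0.31  0.23 -0.18] g 0.348
```

View pics/lift.png

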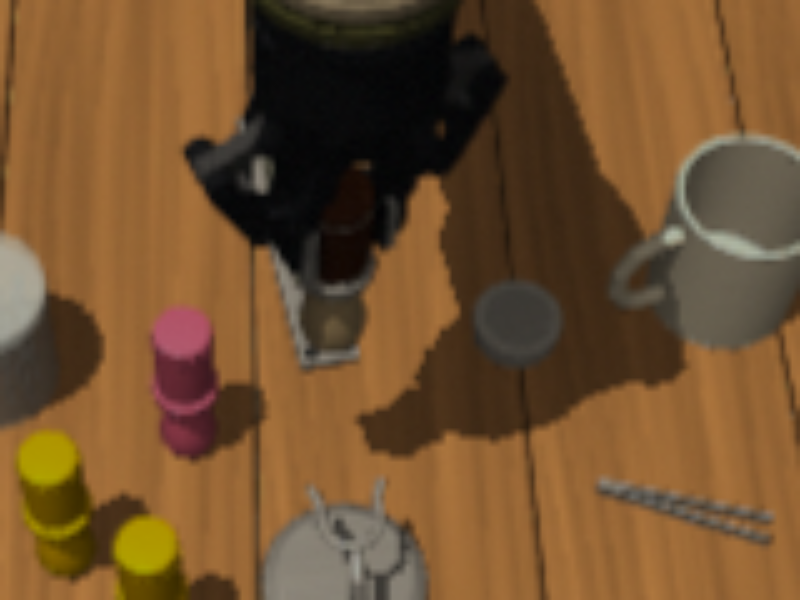

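The brush hangs upright in the fingers (bristles at (333,320)). The fork is empty and nothing is disturbed. On to the mug.

Call:
servo_tool(deltas=[[[-2, 0.1, 0], 0, 1], [[-3, 0.2, 0], 0, 1], [[-3, 0.2, 0], 0, 1], [[-3, 0.2, 0], 0, 1], [[-3, 0.2, 0], 0, 1], [[-3, 0.2, 0], 0, 1], [[-3, 0.2, 0], 0, 1], [[-3, 0.2, 0], 0, 1], [[-2, 0.1, 0], 0, 1], [[-1, 0, 0], 0, 1], [[0, 0, 0], 0, 1], [[0, 0, 0], 0, 1]])

```text
clock: 6.88
position: [0.4798, 0.2707, 0.2185]
ee_rot: [0.84, -0.543, -0.01, 0.007]
ft_force: [1.0, -1.2, -0.3]
grip_width: 0.355
```

```bash
python3 -c "
from h import *
go([.490,.269,.13])
p,d=eyes.camera('scene');W=cloud('scene',d)
cv2.imwrite('pics/mug.png',cv2.resize(p[110:230,290:450],(800,600)))"
```

```text
t 6.88 p [0.4798 0.2707 0.2185] need cm tool [ 0.65 -1.07  8.82] xt [ 0.41  -0.912 -0.009] zt [-0.025 -0.001 -1.   ] F [ 1.03 -1.18 -0.26] g 0.355
```

View pics/mug.png

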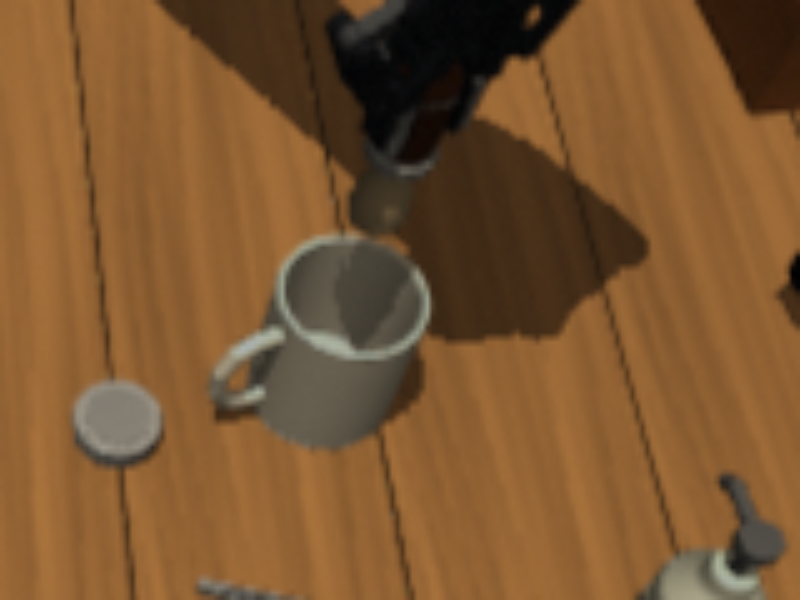

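```bash
python3 -c "
from h import *
print(ray('scene',365.6,154,.1425),ray('scene',361,169.6,.095))
print(proj('scene',[.478,.271,.1425]))
go([.491,.269,.19])"
```

```text
[0.47513192 0.27536042 0.1425    ] [0.49092205 0.27168613 0.095     ]
(np.float64(364.0967922543514), np.float64(154.90700022228475))
t 6.93 p [0.48   0.2703 0.2184] need cm tool [ 0.6  -1.02  2.82] xt [ 0.409 -0.912 -0.009] zt [-0.025 -0.001 -1.   ] F [-0.51 -0.51 -0.82] g 0.348
```

Call:
servo_tool(deltas=[[[0.8, -1.1, 0], 0, 1], [[0, 0, 1.5], 0, 1], [[0, 0, 1.5], 0, 1], [[0, 0, 0], 0, 1], [[0, 0, 0], 0, 1]])

```text
clock: 7.35
position: [0.5004, 0.2587, 0.1865]
ee_rot: [0.836, -0.548, -0.009, 0.008]
ft_force: [-0.4, 0.7, 0.9]
grip_width: 0.346
```

```bash
python3 -c "
from h import *
go([.493,.267,.13])"
```

```text
t 7.35 p [0.5004 0.2587 0.1865] need cm tool [-1.02  0.21  5.66] xt [ 0.398 -0.917 -0.006] zt [-0.024 -0.003 -1.   ] F [-0.43  0.71  0.93] g 0.346
```

Call:
servo_tool(deltas=[[[-0.5, 0.1, 0], 0, 1], [[-0.3, 0.1, 0], 0, 1], [[0, 0, 0], 0, 1], [[0, 0, 0], 0, 1]])

```text
clock: 7.68
position: [0.4974, 0.2639, 0.1884]
ee_rot: [0.835, -0.55, -0.008, 0.007]
ft_force: [0.2, 0.4, -0.7]
grip_width: 0.349
```

```bash
python3 -c "
from h import *
go([.493,.267,.13])"
```

```text
t 7.68 p [0.4974 0.2639 0.1884] need cm tool [-0.43  0.15  5.85] xt [ 0.394 -0.919 -0.006] zt [-0.022 -0.003 -1.   ] F [ 0.21  0.44 -0.66] g 0.349
```

Call:
servo_tool(deltas=[[[-0.3, 0.1, 0.8], 0, 1], [[-0.1, 0, 1], 0, 1], [[0, 0, 1], 0, 1], [[0, 0, 1], 0, 1], [[0, 0, 1], 0, 1], [[0, 0, 0.8], 0, 1], [[0, 0, 0], 0, 1], [[0, 0, 0], 0, 1], [[0, 0, 0], 0, 1], [[0, 0, 0], 0, 1]])

```text
clock: 8.52
position: [0.4923, 0.2675, 0.1257]
ee_rot: [0.835, -0.55, -0.009, 0.008]
ft_force: [-0.0, -0.0, -1.2]
grip_width: 0.348
```

```bash
python3 -c "
from h import *
go([.493,.267,.24])
p,d=eyes.camera('scene')
cv2.imwrite('pics/dip.png',cv2.resize(p[120:210,310:430],(800,600)))"
```

```text
t 8.52 p [0.4923 0.2675 0.1257] need cm tool [ 1.000e-02  2.200e-01 -1.143e+01] xt [ 0.396 -0.918 -0.006] zt [-0.023 -0.004 -1.   ] F [-0.   -0.01 -1.19] g 0.348
```

View pics/dip.png

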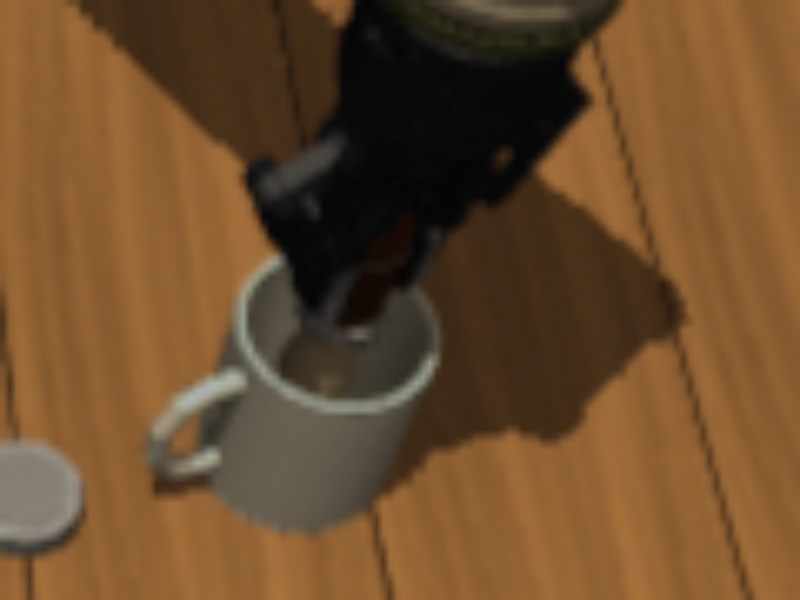

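The bristles are inside the mug (crop (318,365)), about 45 mm below the rim, and the mug is in place. Next, lift straight up.

Call:
servo_tool(deltas=[[[0, 0, -1], 0, 1], [[0, 0.1, -1.5], 0, 1], [[0, 0.1, -2], 0, 1], [[0, 0, -2], 0, 1], [[0, 0, -2], 0, 1], [[0, 0, -2], 0, 1], [[0, 0, -2], 0, 1], [[0, 0, -1], 0, 1], [[0, 0, 0], 0, 1], [[0, 0, 0], 0, 1]])

```text
clock: 9.4
position: [0.494, 0.2682, 0.2764]
ee_rot: [0.836, -0.549, -0.007, 0.004]
ft_force: [0.9, 0.3, -1.5]
grip_width: 0.351
```

```bash
python3 -c "
from h import *
go([.449,-.25,.25])"
```

```text
t 9.4 p [0.494  0.2682 0.2764] need cm tool [45.8  24.65  2.72] xt [ 0.397 -0.918 -0.006] zt [-0.016 -0.    -1.   ] F [ 0.9   0.32 -1.47] g 0.351
```

Call:
servo_tool(deltas=[[[1.5, 0.8, 0], 0, 1], [[2.6, 1.4, 0], 0, 1], [[2.6, 1.4, 0], 0, 1], [[2.6, 1.4, 0], 0, 1], [[2.6, 1.4, 0], 0, 1], [[2.6, 1.4, 0], 0, 1], [[2.6, 1.4, 0], 0, 1], [[2.6, 1.4, 0], 0, 1], [[2.6, 1.4, 0], 0, 1], [[2.6, 1.4, 0], 0, 1], [[2, 1.1, 0], 0, 1], [[1, 0.5, 0], 0, 1]])

```text
clock: 10.4
position: [0.4589, -0.0591, 0.2624]
ee_rot: [0.838, -0.546, -0.015, 0.009]
ft_force: [0.7, 0.5, -1.1]
grip_width: 0.351
```

```bash
python3 -c "
from h import *
go([.449,-.25,.25])"
```

```text
t 10.4 p [ 0.4589 -0.0591  0.2624] need cm tool [17.08  8.57  1.23] xt [ 0.403 -0.915 -0.015] zt [-0.034  0.002 -0.999] F [ 0.65  0.5  -1.09] g 0.351
```

Call:
servo_tool(deltas=[[[2.2, 1.1, 0], 0, 1], [[2.6, 1.3, 0], 0, 1], [[2.6, 1.3, 0], 0, 1], [[2.6, 1.3, 0], 0, 1], [[2.4, 1.2, 0], 0, 1], [[1.5, 0.8, 0], 0, 1], [[0.7, 0.4, 0], 0, 1], [[0, 0, 0], 0, 1], [[0, 0, 0], 0, 1], [[0, 0, 0], 0, 1]])

```text
clock: 11.23
position: [0.443, -0.231, 0.2508]
ee_rot: [0.836, -0.548, -0.023, 0.011]
ft_force: [0.5, 0.7, -0.1]
grip_width: 0.351
```

```bash
python3 -c "
from h import *
go([.449,-.25,.16])"
```

```text
t 11.23 p [ 0.443  -0.231   0.2508] need cm tool [ 2.21 -0.18  9.03] xt [ 0.399 -0.917 -0.026] zt [-0.049  0.007 -0.999] F [ 0.54  0.73 -0.1 ] g 0.351
```

Call:
servo_tool(deltas=[[[1, 0, 0.5], 0, 1], [[0.8, 0, 1.2], 0, 1], [[0.3, 0, 1.5], 0, 1], [[0, 0, 1.5], 0, 1], [[0, 0, 1.5], 0, 1], [[0, 0, 0.8], 0, 1], [[0, 0, 0], 0, 1], [[0, 0, 0], 0, 1], [[0, 0, 0], 0, 1]])

```text
clock: 11.98
position: [0.4513, -0.2473, 0.1727]
ee_rot: [0.839, -0.544, -0.023, 0.01]
ft_force: [-0.2, 0.2, -0.9]
grip_width: 0.348
```

```bash
python3 -c "
from h import *
go([.4525,-.2505,.16])
p,d=eyes.camera('scene');q,e=eyes.camera('top');np.savez('s2',p=p,d=d);np.savez('t2',p=q,d=e)
cv2.imwrite('pics/soap.png',np.hstack([cv2.resize(p[120:210,130:220],(400,400)),cv2.resize(q[170:270,290:390],(400,400))]))"
```

```text
t 11.98 p [ 0.4513 -0.2473  0.1727] need cm tool [ 0.38 -0.04  1.26] xt [ 0.408 -0.913 -0.027] zt [-0.049  0.008 -0.999] F [-0.23  0.22 -0.88] g 0.348
```

View pics/soap.png

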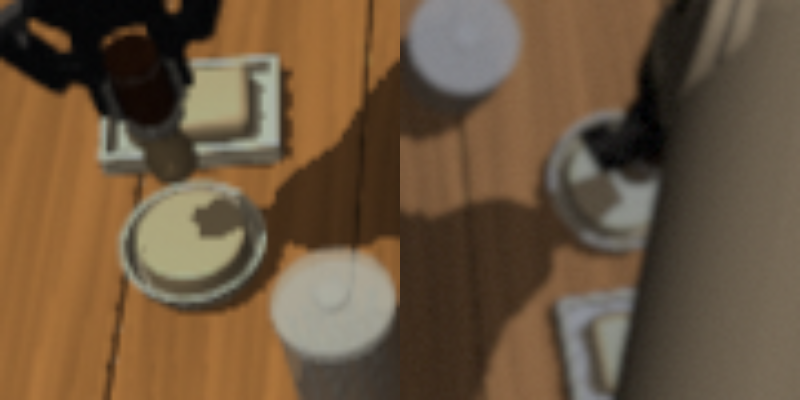

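Scene crop: bristle end at about (170,168), round soap centre at about (190,238), bowl not disturbed. I'll localise both.

```bash
python3 -c "
from h import *
print('tip',ray('scene',168.3,157.8,.097),'soap',ray('scene',172.8,173.6,.032))
go([.4525,-.2505,.16])
W=cloud('scene',np.load('s2.npz')['d']).reshape(-1,3)
h=np.hypot(W[:,0]-.45,W[:,1]+.25)
for a,b in ((.096,.104),(.104,.112),(.112,.12),(.12,.128),(.128,.136),(.136,.144)):
    m=(h<.04)&(W[:,2]>a)&(W[:,2]<b);w=W[m];print(a,m.sum(),np.round([w[:,0].max(),w[:,1].min(),w[:,1].max()],4) if m.any() else '')
m=(h<.03)&(W[:,2]>.085);print('minz',np.sort(W[m][:,2])[:6])
for n in ('scene','top'):
    W0=cloud(n,np.load(n+'.npz')['d']);hh=np.hypot(W0[...,0]-.449,W0[...,1]+.25)
    p=cv2.cvtColor(np.load(n+'.npz')['p'],cv2.COLOR_BGR2HSV);m=((hh<.05)&(W0[...,2]>.027)&(p[...,1]>50)).astype(np.uint8)
    c=max(cv2.findContours(m,0,2)[0],key=cv2.contourArea);e=cv2.fitEllipse(c);q=ray(n,*e[0],.032);print(n,e,np.round(q,4))
"
```

```text
tip [ 0.44383905 -0.2485525   0.097     ] soap [ 0.45140129 -0.24832465  0.032     ]
t 12.08 p [ 0.4515 -0.2474  0.1733] need cm tool [ 0.36 -0.02  1.32] xt [ 0.408 -0.913 -0.026] zt [-0.048  0.007 -0.999] F [-0.46  0.47  0.18] g 0.349
0.096 5 [ 0.4598 -0.252  -0.2334]
0.104 20 [ 0.4621 -0.2592 -0.2302]
0.112 20 [ 0.4631 -0.2538 -0.2307]
0.12 28 [ 0.4623 -0.2592 -0.2323]
0.128 27 [ 0.4596 -0.257  -0.2318]
0.136 14 [ 0.4584 -0.2528 -0.2352]
minz [0.10195206 0.10227534 0.10298564 0.10371349 0.10382903 0.10427937]
scene ((172.69461059570312, 172.9860382080078), (19.664827346801758, 24.86351203918457), 79.74058532714844) [ 0.4493 -0.2489  0.032 ]Traceback (most recent call last):
  File "<string>", line 13, in <module>
    c=max(cv2.findContours(m,0,2)[0],key=cv2.contourArea);e=cv2.fitEllipse(c);q=ray(n,*e[0],.032);print(n,e,np.round(q,4))
                                                            ~~~~~~~~~~~~~~^^^
cv2.error: OpenCV(4.12.0) /io/opencv/modules/imgproc/src/shapedescr.cpp:361: error: (-201:Incorrect size of input array) There should be at least 5 points to fit the ellipse in function 'fitEllipseNoDirect'
```

Call:
servo_tool(deltas=[[[0.3, -0.4, 0.5], 0, 1], [[0, 0, 0.8], 0, 1], [[0, 0, 0.8], 0, 1], [[0, 0, 0.5], 0, 1], [[0, 0, 0], 0, 1], [[0, 0, 0], 0, 1], [[0, 0, 0], 0, 1]])

```text
clock: 12.67
position: [0.4564, -0.2488, 0.1455]
ee_rot: [0.839, -0.544, -0.021, 0.01]
ft_force: [0.3, -0.3, -0.2]
grip_width: 0.351
```

```bash
python3 -c "
from h import *
go([.4557,-.2501,.125])"
```

```text
t 12.67 p [ 0.4564 -0.2488  0.1455] need cm tool [0.14 0.03 2.05] xt [ 0.408 -0.913 -0.024] zt [-0.046  0.006 -0.999] F [ 0.28 -0.35 -0.23] g 0.351
```

Call:
servo_tool(deltas=[[[0.1, 0, 0.5], 0, 1], [[0, 0, 0.6], 0, 1], [[0, 0, 0.5], 0, 1], [[0, 0, 0.2], 0, 1], [[0, 0, 0], 0, 1], [[0, 0, 0], 0, 1], [[0, 0, 0], 0, 1]])

```text
clock: 13.25
position: [0.4559, -0.2498, 0.1258]
ee_rot: [0.839, -0.544, -0.021, 0.01]
ft_force: [0.3, -0.0, -0.9]
grip_width: 0.348
```

```bash
python3 -c "
from h import *
go([.4557,-.2501,.125])
p,d=eyes.camera('scene');np.savez('s3',p=p,d=d);W=cloud('scene',d).reshape(-1,3)
h=np.hypot(W[:,0]-.45,W[:,1]+.25)
for a in np.arange(.044,.1,.008):
    m=(h<.025)&(W[:,2]>a)&(W[:,2]<a+.008);w=W[m];print(round(a,3),m.sum(),np.round([w[:,0].max(),w[:,1].min(),w[:,1].max()],4) if m.any() else '')
cv2.imwrite('pics/end.png',cv2.resize(p[130:200,140:220],(800,700))[:600])"
```

```text
t 13.25 p [ 0.4559 -0.2498  0.1258] need cm tool [0.02 0.03 0.08] xt [ 0.408 -0.913 -0.024] zt [-0.046  0.006 -0.999] F [ 0.28 -0.02 -0.86] g 0.348
0.044 0 
0.052 6 [ 0.4642 -0.2556 -0.234 ]
0.06 22 [ 0.4678 -0.2625 -0.2321]
0.068 23 [ 0.4665 -0.2605 -0.2334]
0.076 22 [ 0.4665 -0.26   -0.2352]
0.084 23 [ 0.4664 -0.2584 -0.2369]
0.092 5 [ 0.4631 -0.2511 -0.2406]
0.1 3 [ 0.4689 -0.2557 -0.235 ]
```

View pics/end.png

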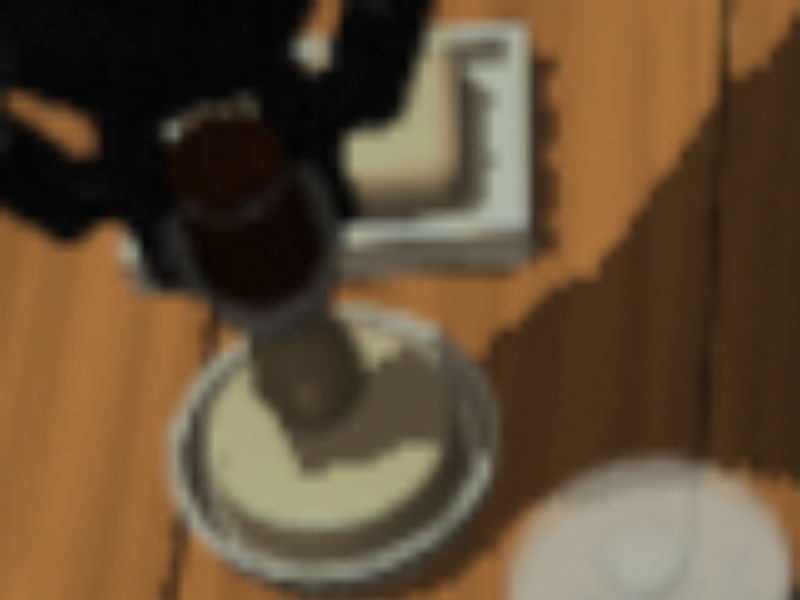

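The bristles sit over the middle of the soap (bristle end at crop (313,415), soap centre at about (325,430)). The estimated tip is (0.450, -0.248, 0.050) against a soap top of (0.449, -0.250, 0.032), with no contact force. Handing in.

```bash
python3 -c "
from h import *
o=telemetry.get_obs();print(np.abs(o['joint_velocities']).max());go([.4557,-.2501,.125])
print(order.hand_in())"
```

```text
0.0037807996023101233
t 13.3 p [ 0.456  -0.2498  0.1259] need cm tool [0.01 0.03 0.09] xt [ 0.408 -0.913 -0.024] zt [-0.046  0.006 -0.999] F [-0.14  0.98 -0.79] g 0.351
the job is handed in; nothing more can be done
None
```

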